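# Stow the remote in the blocked base compartment

### The arm

A 6-joint arm with a two-finger parallel gripper is mounted at the origin on the work surface. World frame = base frame: x ahead of the robot, y to its left, z up, the work surface at z = 0. Lengths are in mm, angles in rad, forces in N, time in s.
With the tool pointing down it reaches from about 350 to 775 mm from the base axis. Payload 7.3 kg.
Tool frame: the origin (TCP) lies at the very end of the fingers, on their centre line; the grasp point (between the pads) lies 19 mm behind it; z points along the fingers, y is the line along which they close (so a half turn about z gives the same grasp; the last joint's range is limited). The gripper opens to 92 mm and grips with 3 to 60 N. Pads are 19 mm wide; open, the fingers measure 130 mm over their backs; the gripper's body (75 mm by 190 mm) begins 47 mm behind the grasp point.
Start: joints at [1.103, 0.342, 1.524, -0, 1.275, -0.146], TCP at [166.03, 498.075, 226.741] pointing down, gripper open.
Joint ranges: [-2.53, 2.53], [-0.77, 2.02], [0.04, 2.7], [-1, 4.14], [0.28, 2.66], [-3.11, 3.11]. Speed limits (rad/s): [2.57, 2.57, 3.14, 3.14, 3.14, 3.14].

### API

Orientations are given as [roll, pitch, yaw] about the fixed x, y, z axes, in that order (R = Rz(yaw) Ry(pitch) Rx(roll)).
In Python, from plant import get_obs, optics, ticket, finder gives the robot as it stands.
- The arm moves only by the tool send_rows, never from a script. Its arguments are lists of equal length, an entry for each row: "offset": the shift along the tool's x, y, z scaled (see below), a list of three; "delta_rot": the turn, a rotation vector about the tool's x, y, z scaled (see below), a list of three. In form: {"offset": [[dx, dy, dz], ...], "delta_rot": [[rx, ry, rz], ...]}. A call has 1 to 8 rows; each row is the pose to reach, as a shift and turn from the pose commanded when the call began, along the tool's axes at that moment, turning the shorter way round; what a row does not reach only later rows make up. The controller multiplies each number of a shift by 120 mm and each number of a turn by 360 degrees. A row lasts 1/8 s, in which the tool goes at most 62.5 mm and 10.7 degrees, less where a joint would pass 70% of its speed; a pose out of reach is approached as far as the arm can. A call with a number of a shift or a turn outside -1 to 1 is refused whole. A call with a gripper value outside its range is refused whole. "grip" is the opening, from 0 (shut) to 1 (fully open), set as the call begins (left out, the last holds). The fingers move at their own pace and stop on an object; the grip force is fixed at half the most. Time passes only in rows, so rows that repeat a pose let the fingers close. It gives the time, the measured TCP pose, the force, the opening and the grip force at its end, in the units of the state.
- get_obs(): the state, without advancing time (a new reading comes with each control period).
- optics.capture(name): name is "scene" or "top"; returns the picture (384x512x3 uint8, red, green, blue); there is no depth.
- optics.get_calibration(name): a dict with "fx", "fy", "cx", "cy" (pixels), "world_from_camera" (4x4, takes a point from camera to world coordinates). Camera axes: x right, y down, z forward; pixel columns grow to the right and rows downward; lengths in mm; the calibration is good to about 2 mm. A picture is of the moment at which its call begins. get_calibration takes no time and is no camera call.
- ticket.close_job(): hands the job in; it is judged then, once.
Trained networks look in the newest picture that a camera, given by its name, has taken for a name from the list of things; names that differ only in an ending like _2 or _b are one class to them, and where a whole thing is asked for, a point or a joint stands for the part that bears it (a point fixed in the world has none). Each returns a list of dicts, best first, with "confidence" (0 to 1); they miss things now and then, are a little off and sometimes report something else, mostly with a low value. They report only what shows in the picture. A call takes as long as a camera call.
- finder.boxes_of(target, camera): "box" ([left, top, right, bottom] in pixels, round what is visible of it).
- finder.silhouettes(target, camera): "region" (384x512 bool, what is visible of it) and "box" ([left, top, right, bottom] in pixels, round what is visible of it).
- finder.pinpoint(target, camera): "uv" ([column, row] in pixels: a listed point, or the origin of a listed thing).
The state is a dict: "time": time; "joint_positions": joint angles; "dq": joint speeds; "tau": joint torques, N m; "tool_pos": TCP position; "tcp_rot": TCP orientation; "contact_force": force on the tool from outside, world axes, zero at the start; "moment": the same for the moment, N m; "grip_width": finger opening in mm; "finger_force": force on a finger pad.
Only numpy, scipy, OpenCV 4.12 (cv2) and the standard library are available. Lean on these libraries where they do the work, as an engineer would, in place of code of your own. Each camera call takes 0.05 s, during which the arm holds its last target. There are 200 camera calls.

### The job

The remote belongs in the compartment at the base of the enamelled shelf, but either the puzzle box or the steel tin stands in the way of its half-open swing door: lift whichever one is in the way up onto the shelf's top board, leaving the other where it is. Then swing the door wide open and slide the remote lengthwise into the compartment until you feel it bear against the rubber stop at the rear, pressing with less than 40 N. Leave the door open and don't disturb the coaster, keyring or controller.

Things in the scene. Friction and masses are not known exactly. Their poses are not given: they have to be found in the camera images.
- shelf: Low white enamelled metal shelf, fixed, 180 deep (x) x 360 wide (y) x 120 high. Origin: centre of underside, on the table; x from front to rear, y to its left. Top board: upper face z=120, a 10 high lip at the rear; left part (y>0) holds coaster and keyring, right part is free. Front face x=-90. Compartment: y=-56 to 172, z=0 to 114, floor is the table, rear open above the stop
- mouth (a point): Centre of the compartment's front opening at table height; the stop is 154 behind it (x=-90, y=+58 in the shelf frame).
- top_free (a point): Middle of the free part of the top board, on its upper face, 120 above the table.
- stop: Black rubber strip 12 x 214 x 22 high lying across the rear of the compartment floor, fixed to the shelf; origin: centre of the lower edge of its front face (the face towards the opening), at x=+64, y=+58 in the shelf frame.
- door (a joint): Angle of the flat white swing door: 0 shut, grows as its free edge swings out towards the robot, up to 2.0 rad; stays where left. Starts ajar at 0.32 to 0.42. Panel 210 wide, 8 thick, from 6 to 106 above the table; an upright steel pull (12 wide, 50 high, standing out 16) on its outer face 185 from the hinge, 50 to 100 above the table
- door_hinge (a point): Top of the upright hinge axis of the door, 106 above the table, at the left front edge of the shelf (x=-96, y=+165 in the shelf frame).
- door_edge (a point): Top corner of the door's free edge, mid-thickness, 106 above the table, 212 from the hinge axis.
- remote: Slim grey remote control lying flat, 150 long (x) x 44 wide (y) x 20 thick, about 130 g; origin: centre of its underside; either end may go in first (fully home its centre is at about x=-11 of the shelf frame, its outer end 4 inside the front edge, under the top board: a gripper held upright cannot push it that far, a tilted one can).
- puzzle_box: Wooden puzzle box, upright square block 56 x 56 x 80 high, about 180 g; origin: centre of its underside. Either this or the tin stands in the door's swing.
- tin: Plain closed steel tin, upright cylinder 56 diameter, 80 high, about 160 g; origin: centre of its underside. Either this or the puzzle box stands in the door's swing; the other stands about 0.35 m left of the shelf's middle line, clear of the door.
- coaster: Bystander: round glass coaster, 90 diameter, 7 thick, lying on the left part of the top board; origin: centre of underside.
- keyring: Bystander: steel ring (32 outside diameter) with two flat keys, about 75 long, 5 thick, lying on the top board; origin: centre of the ring, underside.
- controller: Bystander: black game controller, about 100 x 165 x 45 high, on the table to the right; origin: centre of underside.

How it is judged (in metres and radians):
On the way, in this order (a step that is already met when the one before it is completed fails the run):
1. The blocker stands upright, let go, on the top board; the door has not yet been opened beyond 0.7 rad and the other one is within 20 mm of its start (((x of puzzle_box in the frame of shelf between -0.075 and 0.07 m and y of puzzle_box in the frame of shelf between -0.165 and 0.165 m and z of puzzle_box in the frame of shelf between 0.116 and 0.126 m and angle between puzzle_box's own z axis and vertical below 0.1 rad and linear speed of puzzle_box below 0.02 m/s and distance of tin from where it was at the start of the episode below 0.02 m) or (x of tin in the frame of shelf between -0.075 and 0.07 m and y of tin in the frame of shelf between -0.165 and 0.165 m and z of tin in the frame of shelf between 0.116 and 0.126 m and angle between tin's own z axis and vertical below 0.1 rad and linear speed of tin below 0.02 m/s and distance of puzzle_box from where it was at the start of the episode below 0.02 m)) and value of joint door below 0.7 rad and contact force between each of puzzle_box, tin and the fingers below 0.1 N), for 0.2 s.
2. The door is swung open beyond 1.4 rad (80 degrees) (value of joint door above 1.4 rad), for 0.2 s.
3. The remote, wholly inside the compartment, is pressed against the rubber stop with at least 2 N (x of remote in the frame of shelf between -0.016 and -0.004 m and y of remote in the frame of shelf between -0.03 and 0.145 m and z of remote in the frame of shelf between -0.003 and 0.006 m and angle between the x axis of remote and the x axis of shelf, either way round below 0.12 rad and angle between remote's own z axis and vertical below 0.1 rad and contact force between remote and stop above 2 N), for 0.1 s.
At the end, for the whole second after the job is handed in: The blocker stands upright on the top board (base centre at least 15 mm in from its edges), the other is within 20 mm of its start, the door is open beyond 1.4 rad, and the remote lies flat, at rest, lengthwise (within 0.12 rad) in the compartment, leading end within 5 mm of the stop (((x of puzzle_box in the frame of shelf between -0.075 and 0.07 m and y of puzzle_box in the frame of shelf between -0.165 and 0.165 m and z of puzzle_box in the frame of shelf between 0.116 and 0.126 m and angle between puzzle_box's own z axis and vertical below 0.1 rad and linear speed of puzzle_box below 0.02 m/s and distance of tin from where it was at the start of the episode below 0.02 m) or (x of tin in the frame of shelf between -0.075 and 0.07 m and y of tin in the frame of shelf between -0.165 and 0.165 m and z of tin in the frame of shelf between 0.116 and 0.126 m and angle between tin's own z axis and vertical below 0.1 rad and linear speed of tin below 0.02 m/s and distance of puzzle_box from where it was at the start of the episode below 0.02 m)) and value of joint door above 1.4 rad and x of remote in the frame of shelf between -0.016 and -0.004 m and y of remote in the frame of shelf between -0.03 and 0.145 m and z of remote in the frame of shelf between -0.003 and 0.006 m and angle between the x axis of remote and the x axis of shelf, either way round below 0.12 rad and angle between remote's own z axis and vertical below 0.1 rad and linear speed of remote below 0.01 m/s); the robot touches nothing.
It fails at once if the glass coaster is moved more than 30 mm (distance of coaster from where it was at the start of the episode above 0.03 m).
It fails at once if the keyring is moved more than 30 mm (distance of keyring from where it was at the start of the episode above 0.03 m).
It fails at once if the game controller is moved more than 30 mm (distance of controller from where it was at the start of the episode above 0.03 m).
It fails at once if the remote is pressed against the stop with more than 40 N (contact force between remote and stop above 40 N).
It fails at once if the puzzle box or the tin is tipped over (more than 0.7 rad) (angle between any of puzzle_box, tin's own z axis and vertical above 0.7 rad).
It also fails if it takes over 72 s, if anything falls off the work surface, if the arm or the gripper's body presses on something with over 40 N, if the wrist force passes 120 N, or if a joint passes its speed limit or range.

## Working session

There is one attempt and no reset: what is moved stays moved. The work goes in short steps, Python scripts to look and compute and a tool call to move; the robot and the scene stay as the last step left them, time stands still between calls to the robot, and variables do not carry over. Pictures are saved under pics/ and viewed, at most 10 in all, crops included, and the job is handed in when it is done.

Besides the shell and the picture viewer there is one more tool, called as name(argument=value, ...), one argument or row to a line, values as JSON. send_rows: Moves the arm, as the interface text tells. Its arguments: {"type":"object","properties":{"offset":{"type":"array"},"delta_rot":{"type":"array"},"grip":{"type":"number"}},"required":["offset","delta_rot"]}

```bash
ls; mkdir -p pics
cat > h.py <<'E'
import numpy as np, cv2
from scipy.spatial.transform import Rotation as Ro
from plant import get_obs, optics, ticket, finder
def ray(cam,uv):
    c=optics.get_calibration(cam);T=np.array(c["world_from_camera"])
    d=T[:3,:3]@np.array([(uv[0]-c["cx"])/c["fx"],(uv[1]-c["cy"])/c["fy"],1]);return T[:3,3],d
def onz(cam,uv,z):
    o,d=ray(cam,uv);return (o+d*(z-o[2])/d[2])[:2]
def proj(cam,P):
    c=optics.get_calibration(cam);T=np.linalg.inv(np.array(c["world_from_camera"]))
    p=T[:3,:3]@np.array(P,float)+T[:3,3];return np.array([c["fx"]*p[0]/p[2]+c["cx"],c["fy"]*p[1]/p[2]+c["cy"]])
def save(cam,n,s=1.5):
    im=optics.capture(cam);cv2.imwrite(f"pics/{n}.png",cv2.resize(im[:,:,::-1],None,fx=s,fy=s))
def pp(t,cam):
    r=finder.pinpoint(t,cam);return (np.array(r[0]["uv"]),round(r[0]["confidence"],2)) if r else (None,0)
E
python3 - <<'E'
from h import *
np.set_printoptions(precision=1,suppress=True)
save("scene","s0");save("top","t0")
for c in("scene","top"):
  print(c,np.array(optics.get_calibration(c)["world_from_camera"])[:3,3])
  for t,z in dict(shelf=0,mouth=0,top_free=120,stop=0,door_hinge=106,door_edge=106,remote=0,puzzle_box=0,tin=0,coaster=120,keyring=120,controller=0).items():
    uv,k=pp(t,c)
    if uv is not None: print(t,uv,k,onz(c,uv,z))
o=get_obs();print(o["tool_pos"],o["tcp_rot"],o["grip_width"],o["contact_force"],o["time"])
E
```

```text
pics
scene [1183.6  513.8 1176.4]
shelf [238.6 240.1] 0.97 [712.7  25. ]
mouth [262.9 178.2] 0.51 [485.3 -79.9]
top_free [216.2 200.2] 0.72 [708.8 -64.8]
stop [237.2 267. ] 0.55 [780.7  84.4]
door_hinge [304.2 233.1] 0.85 [614.4 188.2]
door_edge [265.4 177.1] 0.58 [539.9 -23.6]
puzzle_box [357.7 275.7] 0.61 [564.6 359.3]
tin [310.6 205.6] 0.57 [464.2 106.7]
coaster [260.4 240.7] 0.59 [721.8 119.8]
keyring [234.  226.9] 0.74 [739.   36.3]
controller [151.7 151.9] 0.88 [ 663.  -443.2]
top [ 441.3  -29.6 1257.9]
shelf [241.1 161.6] 0.84 [711.5  26.5]
mouth [203.2 151.9] 0.4 [740.1 140.4]
top_free [276.1 157.7] 0.56 [697.3 -73.2]
door_hinge [181.6 189.2] 0.87 [611.1 181.7]
door_edge [253.1 218.7] 0.95 [533.  -12.7]
remote [369.8 244.4] 0.83 [ 470.  -349.8]
puzzle_box [127.7 214.5] 0.85 [550.4 356.6]
tin [206.5 244.7] 0.93 [464.7 123.2]
coaster [206.2 150.1] 0.7 [716.7 116.2]
keyring [231.9 144.8] 0.75 [732.   46.8]
controller [402.2 182.1] 0.89 [ 653.7 -450.6]
[166.1 498.1 226.7] [3.1 0.  2.8] 91.71976541653068 [ 0.7 -1.  -0.6] 1.3
```

View pics/s0.png

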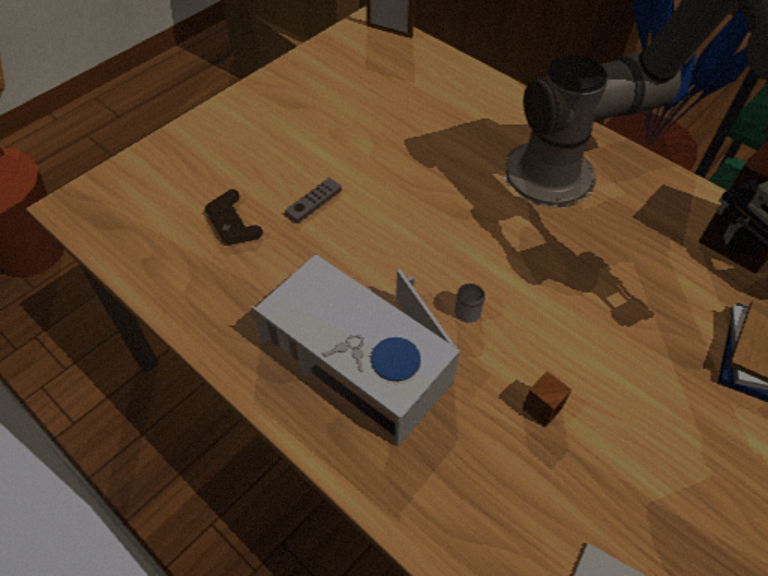

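View pics/t0.png

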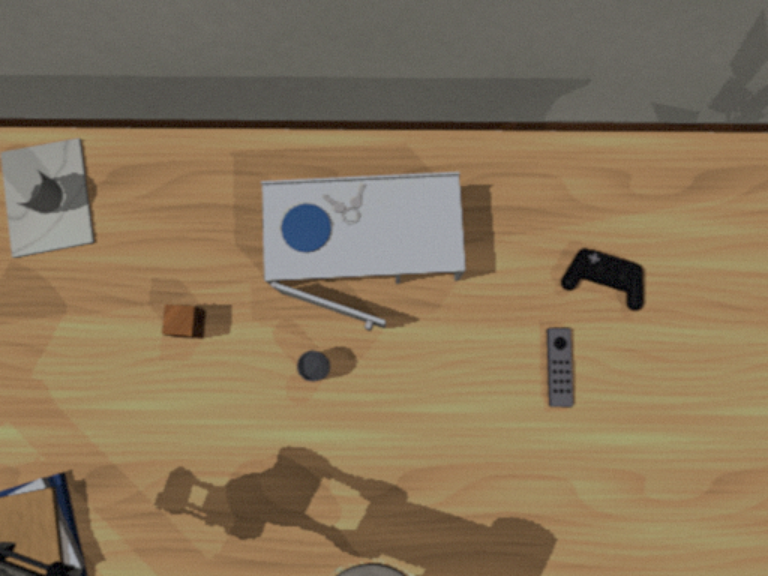

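The top view shows the dark tin at about (313,366), in front of the ajar door, so it is the blocker. The wooden box is at (183,320), clear of the door. The remote is at (560,367), pointing nearly along x, and the controller is at (603,278). The right part of the top board is free.

```bash
cat >> h.py <<'E'
from scipy.optimize import minimize, least_squares
def hullmask(cam,P):
    q=np.array([proj(cam,p) for p in P]);m=np.zeros((384*4,512*4),np.uint8)
    cv2.fillConvexPoly(m,cv2.convexHull(np.round(q*4+1.5).astype(np.int32)),1);return cv2.resize(m.astype(np.float32),(512,384),interpolation=cv2.INTER_AREA)
def fit(name,shape,x0,cams=("top","scene")):
    M={}
    for c in cams:
        r=finder.silhouettes(name,c)
        if r: M[c]=(r[0]["region"].astype(np.float32),round(r[0]["confidence"],2))
    f=lambda x:sum(np.abs(hullmask(c,shape(x))-m[0]).sum() for c,m in M.items())
    s=np.eye(len(x0)+1,len(x0),-1)*np.array([12,12,.15])[:len(x0)]+np.array(x0)
    r=minimize(f,x0,method="Nelder-Mead",options=dict(initial_simplex=s,xatol=.05,fatol=.05));return r.x,r.fun,{c:(m[1],int(m[0].sum())) for c,m in M.items()}
def boxP(x,l,w,z0,z1):
    c,s=np.cos(x[2]),np.sin(x[2]);return [(x[0]+c*a*l/2-s*b*w/2,x[1]+s*a*l/2+c*b*w/2,z) for a in(-1,1) for b in(-1,1) for z in(z0,z1)]
def cyl(x,r,z0,z1):
    return [(x[0]+r*np.cos(t),x[1]+r*np.sin(t),z) for t in np.linspace(0,6.28,40) for z in(z0,z1)]
E
python3 - <<'E'
from h import *
np.set_printoptions(precision=3,suppress=True)
optics.capture("scene");optics.capture("top")
for cams in (("top","scene"),("top",),("scene",)):
  print(cams)
  print("tin",fit("tin",lambda x:cyl(x,28,0,80),[465,115],cams))
  print("remote",fit("remote",lambda x:boxP(x,150,44,0,20),[470,-350,0.],cams))
print("box",fit("puzzle_box",lambda x:boxP(x,56,56,0,80),[555,357,0.]))
print("coaster",fit("coaster",lambda x:cyl(x,45,120,127),[718,118]))
# shelf corners front at z=120
for uv in[(262,182.5),(459,173.5),(464,271.5),(265.5,280)]: print(onz("top",(np.array(uv)+.5)/1.5-.5,120))
for uv in[(318,256.5),(458,351),(401,437)]: print(onz("scene",(np.array(uv)+.5)/1.5-.5,120))
for c in("scene","top"): print(finder.boxes_of("shelf",c)[0])
E
```

```text
('top', 'scene')Traceback (most recent call last):
  File "<stdin>", line 6, in <module>
  File "h.py", line 27, in fit
    r=minimize(f,x0,method="Nelder-Mead",options=dict(initial_simplex=s,xatol=.05,fatol=.05));return r.x,r.fun,{c:(m[1],int(m[0].sum())) for c,m in M.items()}
    res = _minimize_neldermead(fun, x0, args, callback, bounds=bounds,
                               **options)
    fxr = func(xr)
    fx = function(np.copy(x), *(wrapper_args + args))
  File "h.py", line 25, in <lambda>
    f=lambda x:sum(np.abs(hullmask(c,shape(x))-m[0]).sum() for c,m in M.items())
               ~~~^^^^^^^^^^^^^^^^^^^^^^^^^^^^^^^^^^^^^^^^^^^^^^^^^^^^^^^^^^^^^^
  File "h.py", line 25, in <genexpr>
    f=lambda x:sum(np.abs(hullmask(c,shape(x))-m[0]).sum() for c,m in M.items())
                          ~~~~~~~~^^^^^^^^^^^^
  File "h.py", line 18, in hullmask
    q=np.array([proj(cam,p) for p in P]);m=np.zeros((384*4,512*4),np.uint8)
                ~~~~^^^^^^^
  File "h.py", line 10, in proj
    c=optics.get_calibration(cam);T=np.linalg.inv(np.array(c["world_from_camera"]))
ValueError: time passes only in moves, steps and waits
```

send_rows(
  offset=[
    [-0.4, -0.25, 0],
    [-0.8, -0.5, 0],
    [-0.98, -0.64, 0.1],
    [-0.98, -0.64, 0.2],
  ],
  delta_rot=[
    [0, 0, -0.025],
    [0, 0, -0.0512],
    [0, 0, -0.0512],
    [0, 0, -0.0512],
  ],
  grip=1,
)

```text
time: 2.7
tool_pos: [254.2, 387.0, 202.6]
tcp_rot: [3.141, 0.001, 3.138]
contact_force: [-0.2, 0.8, -1.3]
grip_width: 92.0
finger_force: 0.0
```

send_rows(
  offset=[
    [-0.35, -0.4, 0],
    [-0.7, -0.8, 0],
    [-0.9, -1, 0.2],
    [-0.9, -1, 0.4],
  ],
  delta_rot=[
    [0, 0, 0],
    [0, 0, 0],
    [0, 0, 0],
    [0, 0, 0],
  ],
)

```text
time: 3.2
tool_pos: [362.9, 267.6, 154.0]
tcp_rot: [3.141, 0.001, 3.138]
contact_force: [-0.7, 0.4, -0.1]
grip_width: 92.1
finger_force: 0.0
```

send_rows(
  offset=[
    [-0.35, -0.4, 0],
    [-0.7, -0.8, 0],
    [-0.875, -1, 0],
    [-0.875, -1, 0.4],
    [-0.875, -1, 0.4],
  ],
  delta_rot=[
    [0, 0, 0],
    [0, 0, 0],
    [0, 0, 0],
    [0, 0, 0],
    [0, 0, 0],
  ],
)

```text
time: 3.82
tool_pos: [464.0, 148.3, 104.0]
tcp_rot: [-3.141, -0.007, 3.141]
contact_force: [0.0, 0.6, 0.4]
grip_width: 91.8
finger_force: 0.0
```

Run:
```python
from h import *
np.set_printoptions(precision=3,suppress=True)
optics.capture("top");optics.capture("scene")
print("tin",fit("tin",lambda x:cyl(x,28,0,80),[465,115],("scene",)))
for c in("top","scene"):
  for t,z in dict(shelf=0,top_free=120,door_hinge=106,door_edge=106,coaster=120).items():
    uv,k=pp(t,c)
    if uv is not None: print(c,t,k,onz(c,uv,z))
o=get_obs();print(o["tool_pos"],o["tcp_rot"],o["time"])
```

```text
tin (array([474.598, 118.023]), np.float64(75.8125), {'scene': (0.81, 415)})
top shelf 0.95 [709.061  25.864]
top top_free 0.61 [691.166 -69.149]
top door_hinge 0.81 [610.915 175.968]
top door_edge 0.65 [543.192 -11.762]
top coaster 0.93 [706.414 119.126]
scene shelf 0.73 [714.808  20.72 ]
scene top_free 0.86 [704.741 -61.441]
scene door_hinge 0.75 [606.437 189.683]
scene door_edge 0.61 [549.063 -14.249]
scene coaster 0.93 [708.783 119.539]
[466.318 148.037 106.921] [3.141 0.    3.142] 4.475
```

send_rows(
  offset=[
    [-0.02, -0.28, 0],
    [-0.02, -0.28, 0],
    [-0.02, -0.28, 0.32],
    [-0.02, -0.28, 0.63],
    [-0.02, -0.28, 0.63],
  ],
  delta_rot=[
    [0, 0, 0],
    [0, 0, 0],
    [0, 0, 0],
    [0, 0, 0],
    [0, 0, 0],
  ],
)

```text
time: 5.1
tool_pos: [466.7, 114.7, 29.3]
tcp_rot: [-3.141, -0.006, 3.141]
contact_force: [-0.2, -0.1, 0.0]
grip_width: 92.2
finger_force: 0.0
```

send_rows(
  offset=[
    [0, 0, 0],
    [0, 0, 0],
    [0, 0, 0],
    [0, 0, 0],
    [0, 0, -0.05],
  ],
  delta_rot=[
    [0, 0, 0],
    [0, 0, 0],
    [0, 0, 0],
    [0, 0, 0],
    [0, 0, 0],
  ],
  grip=0,
)

```text
time: 5.72
tool_pos: [468.3, 114.4, 37.1]
tcp_rot: [3.142, -0.001, 3.141]
contact_force: [0.5, -0.0, -1.8]
grip_width: 55.7
finger_force: 30.0
```

send_rows(
  offset=[
    [0, 0, -0.5],
    [0, 0, -1],
    [-0.1, -0.2, -1],
    [-0.5, -0.6, -1],
    [-0.8, -0.9, -1],
    [-0.8, -0.9, -1],
  ],
  delta_rot=[
    [0, 0, 0],
    [0, 0, 0],
    [0, 0, 0],
    [0, 0, 0],
    [0, 0, 0],
    [0, 0, 0],
  ],
)

```text
time: 6.48
tool_pos: [566.6, 3.5, 156.9]
tcp_rot: [-3.141, 0.001, 3.138]
contact_force: [0.4, -0.2, -1.8]
grip_width: 55.7
finger_force: 30.0
```

send_rows(
  offset=[
    [0, 0, -0.2],
    [-0.4, -0.35, -0.2],
    [-0.8, -0.7, -0.2],
    [-0.8, -0.7, -0.2],
  ],
  delta_rot=[
    [0, 0, 0],
    [0, 0, 0],
    [0, 0, 0],
    [0, 0, 0],
  ],
)

```text
time: 6.98
tool_pos: [661.8, -79.9, 179.5]
tcp_rot: [-3.142, -0.001, 3.139]
contact_force: [0.3, 0.6, -1.1]
grip_width: 55.7
finger_force: 30.0
```

send_rows(
  offset=[
    [-0.35, -0.03, 0],
    [-0.35, -0.03, 0],
    [-0.35, -0.03, 0.12],
    [-0.35, -0.03, 0.21],
    [-0.35, -0.03, 0.21],
    [-0.35, -0.03, 0.21],
  ],
  delta_rot=[
    [0, 0, 0],
    [0, 0, 0],
    [0, 0, 0],
    [0, 0, 0],
    [0, 0, 0],
    [0, 0, 0],
  ],
)

```text
time: 7.72
tool_pos: [702.5, -81.2, 156.4]
tcp_rot: [-3.142, 0.001, 3.141]
contact_force: [0.2, -0.0, -1.3]
grip_width: 55.4
finger_force: 30.0
```

Descend gently until contact is felt.

send_rows(
  offset=[
    [0, 0, 0.015],
    [0, 0, 0.03],
    [0, 0, 0.03],
    [0, 0, 0.03],
  ],
  delta_rot=[
    [0, 0, 0],
    [0, 0, 0],
    [0, 0, 0],
    [0, 0, 0],
  ],
)

```text
time: 8.22
tool_pos: [702.7, -81.2, 152.3]
tcp_rot: [3.141, 0.0, 3.141]
contact_force: [0.7, -0.9, -2.0]
grip_width: 55.8
finger_force: 30.0
```

send_rows(
  offset=[
    [0, 0, 0.01],
    [0, 0, 0.01],
    [0, 0, 0.01],
  ],
  delta_rot=[
    [0, 0, 0],
    [0, 0, 0],
    [0, 0, 0],
  ],
)

```text
time: 8.6
tool_pos: [702.8, -81.2, 151.8]
tcp_rot: [-3.141, 0.001, 3.142]
contact_force: [-2.2, -0.2, 3.7]
grip_width: 55.8
finger_force: 30.0
```

Contact is felt (+3.7 N), so release and rise.

send_rows(
  offset=[
    [0, 0, 0],
    [0, 0, 0],
    [0, 0, 0],
    [0, 0, 0],
    [0, 0, -0.3],
    [0, 0, -0.8],
  ],
  delta_rot=[
    [0, 0, 0],
    [0, 0, 0],
    [0, 0, 0],
    [0, 0, 0],
    [0, 0, 0],
    [0, 0, 0],
  ],
  grip=1,
)

```text
time: 9.35
tool_pos: [701.6, -81.0, 245.4]
tcp_rot: [3.14, -0.006, 3.141]
contact_force: [0.9, -1.2, 0.2]
grip_width: 91.9
finger_force: 0.0
```

send_rows(
  offset=[
    [0.4, 0.2, 0],
    [0.9, 0.6, 0],
    [0.9, 0.6, 0],
  ],
  delta_rot=[
    [0, 0, 0],
    [0, 0, 0],
    [0, 0, 0],
  ],
  grip=0,
)

```text
time: 9.72
tool_pos: [591.7, -7.1, 247.4]
tcp_rot: [3.141, -0.002, -3.14]
contact_force: [0.5, 0.1, 0.7]
grip_width: 66.5
finger_force: 0.0
```

Run:
```python
from h import *
np.set_printoptions(precision=3,suppress=True)
optics.capture("top");save("scene","s1")
print("tin",fit("tin",lambda x:cyl(x,28,120,200),[705,-81]))
for c in("top","scene"):
  for t,z in dict(door_hinge=106,door_edge=106).items():
    uv,k=pp(t,c)
    if uv is not None: print(c,t,k,onz(c,uv,z))
o=get_obs();print(o["tool_pos"],o["tcp_rot"],o["time"])
```

```text
tin (array([699.992, -79.479]), np.float64(627.0625), {'top': (0.42, 18), 'scene': (0.88, 471)})
top door_hinge 0.84 [618.868 174.612]
top door_edge 0.79 [543.441  -9.615]
scene door_hinge 0.79 [611.455 187.614]
scene door_edge 0.87 [550.46  -14.631]
[595.534 -10.071 246.572] [ 3.142 -0.     3.14 ] 10.125
```

View pics/s1.png

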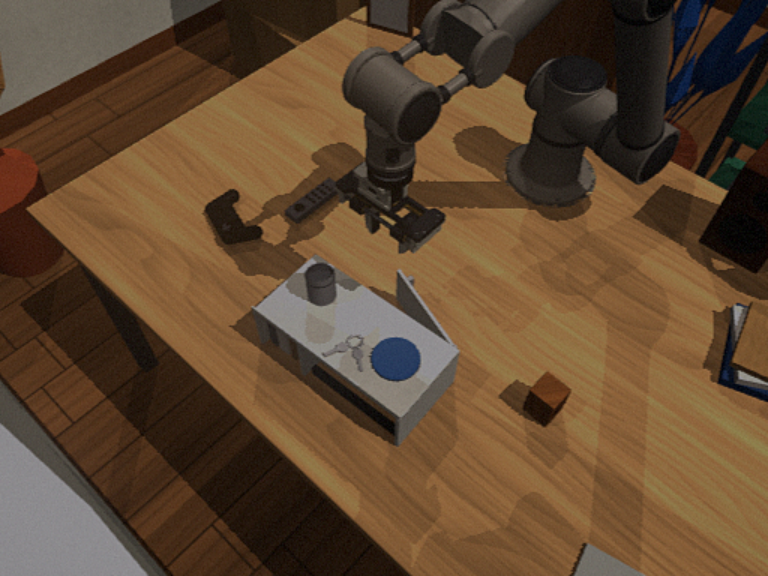

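The tin stands upright at (320,285) on the free part of the board. Coaster and keyring are undisturbed. Next I'll lower the closed fingers behind the door.

send_rows(
  offset=[
    [0.08, 0.12, 0.4],
    [0.08, 0.12, 0.9],
    [0.08, 0.12, 0.9],
  ],
  delta_rot=[
    [0, 0, 0],
    [0, 0, 0],
    [0, 0, 0],
  ],
  grip=0,
)

```text
time: 10.5
tool_pos: [582.5, 5.2, 134.9]
tcp_rot: [3.14, -0.01, 3.141]
contact_force: [-0.1, 0.4, 0.5]
grip_width: 4.6
finger_force: 0.0
```

send_rows(
  offset=[
    [0, 0, 0.3],
    [0, 0, 0.6],
    [0, 0, 0.61],
    [0, 0, 0.61],
  ],
  delta_rot=[
    [0, 0, 0],
    [0, 0, 0],
    [0, 0, 0],
    [0, 0, 0],
  ],
)

```text
time: 11.0
tool_pos: [587.0, 4.7, 68.4]
tcp_rot: [-3.141, 0.004, 3.141]
contact_force: [0.5, 0.5, 0.7]
grip_width: 0.1
finger_force: 0.0
```

Run:
```python
import numpy as np
H=np.array([611,183])
for p in np.arange(.5,1.86,.15):
  u=np.array([-np.sin(p),-np.cos(p)]);n=np.array([np.cos(p),-np.sin(p)])
  off=4+9.5*abs(n[0])+19*abs(n[1]); print(round(p,2),(H+172*u+off*n).round(0))
```

```text
0.5 [547.  22.]
0.65 [525.  32.]
0.8 [505.  46.]
0.95 [486.  63.]
1.1 [469.  82.]
1.25 [456. 105.]
1.4 [446. 130.]
1.55 [440. 156.]
1.7 [437. 181.]
1.85 [439. 206.]
```

send_rows(
  offset=[
    [0.1, 0.04, 0],
    [0.22, 0.09, 0],
    [0.325, 0.14, 0],
    [0.42, 0.18, 0],
    [0.51, 0.225, 0],
    [0.6, 0.28, 0],
    [0.675, 0.34, 0],
    [0.83, 0.48, 0],
  ],
  delta_rot=[
    [0, 0, 0],
    [0, 0, 0],
    [0, 0, 0],
    [0, 0, 0],
    [0, 0, 0],
    [0, 0, 0],
    [0, 0, 0],
    [0, 0, 0],
  ],
)

```text
time: 12.0
tool_pos: [485.5, 63.0, 65.9]
tcp_rot: [-3.142, 0.001, 3.141]
contact_force: [0.9, -0.8, 0.2]
grip_width: 0.4
finger_force: 0.4
```

send_rows(
  offset=[
    [0.07, 0.08, 0],
    [0.14, 0.16, 0],
    [0.2, 0.25, 0],
    [0.25, 0.35, 0],
    [0.29, 0.45, 0],
    [0.33, 0.56, 0],
    [0.38, 0.77, 0],
    [0.41, 0.98, 0],
  ],
  delta_rot=[
    [0, 0, 0],
    [0, 0, 0],
    [0, 0, 0],
    [0, 0, 0],
    [0, 0, 0],
    [0, 0, 0],
    [0, 0, 0],
    [0, 0, 0],
  ],
)

```text
time: 13.0
tool_pos: [435.9, 181.5, 65.9]
tcp_rot: [-3.142, -0.0, 3.141]
contact_force: [0.3, -1.6, 0.4]
grip_width: 0.1
finger_force: 0.4
```

send_rows(
  offset=[
    [0, 0.08, 0],
    [0, 0.15, 0],
    [0, 0.15, 0],
    [0, 0, 0],
    [0, -0.15, -0.4],
    [0, -0.5, -0.9],
  ],
  delta_rot=[
    [0, 0, 0],
    [0, 0, 0],
    [0, 0, 0],
    [0, 0, 0],
    [0, 0, 0],
    [0, 0, 0],
  ],
)

```text
time: 13.75
tool_pos: [435.6, 124.8, 165.7]
tcp_rot: [-3.141, -0.002, -3.141]
contact_force: [1.7, -0.9, 0.6]
grip_width: 0.4
finger_force: 0.0
```

send_rows(
  offset=[
    [0, -0.5, 0],
    [0.1, -1, 0],
    [0.1, -1, 0],
  ],
  delta_rot=[
    [0, 0, 0],
    [0, 0, 0],
    [0, 0, 0],
  ],
  grip=1,
)

```text
time: 14.12
tool_pos: [423.1, 1.8, 165.2]
tcp_rot: [-3.141, -0.0, 3.134]
contact_force: [0.1, 0.2, -0.6]
grip_width: 25.6
finger_force: 0.0
```

Run:
```python
from h import *
np.set_printoptions(precision=3,suppress=True)
save("top","t2");optics.capture("scene")
print("remote",fit("remote",lambda x:boxP(x,150,44,0,20),[470,-350,0.]))
for c in("top","scene"):
  for t,z in dict(door_hinge=106,door_edge=106,mouth=0,stop=0,shelf=0).items():
    uv,k=pp(t,c)
    if uv is not None: print(c,t,k,onz(c,uv,z))
o=get_obs();print(o["tool_pos"],o["tcp_rot"],o["time"])
```

```text
remote (array([ 470.532, -354.895,    0.001]), np.float64(130.5), {'top': (0.78, 882), 'scene': (0.79, 494)})
top door_hinge 0.91 [611.997 177.359]
top door_edge 0.92 [406.621 234.229]
top stop 0.62 [624.983 199.856]
top shelf 0.81 [711.194  25.299]
scene door_hinge 0.95 [609.149 178.564]
scene door_edge 0.75 [404.456 227.809]
scene mouth 0.43 [ 474.033 -343.592]
scene stop 0.63 [777.297  82.376]
scene shelf 0.19 [666.421  74.107]
[424.275   6.871 165.078] [ 3.141 -0.    -3.141] 14.825
```

View pics/t2.png

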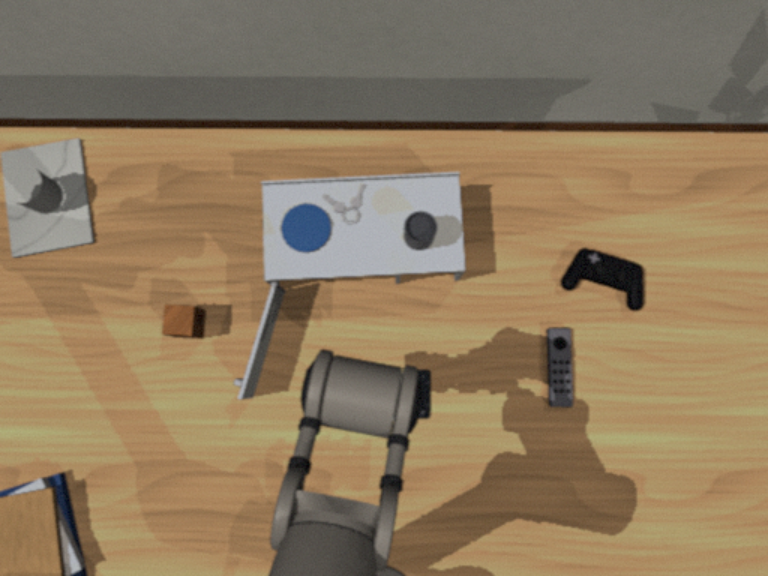

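The door edge is now at about (240,395), roughly 1.87 rad open. The tin is on the board at (420,230). The remote is unmoved at (560,367), so I go to it next.

send_rows(
  offset=[
    [0, -0.5, 0],
    [0.05, -1, 0],
    [0.05, -1, 0],
  ],
  delta_rot=[
    [0, 0, 0],
    [0, 0, 0],
    [0, 0, 0],
  ],
)

```text
time: 15.2
tool_pos: [418.1, -116.9, 165.1]
tcp_rot: [-3.141, 0.0, 3.136]
contact_force: [0.3, 0.7, 0.9]
grip_width: 91.5
finger_force: 0.0
```

send_rows(
  offset=[
    [0, -0.5, 0],
    [0.03, -1, 0.2],
    [0.03, -1, 0.4],
  ],
  delta_rot=[
    [0, 0, 0],
    [0, 0, 0],
    [0, 0, 0],
  ],
)

```text
time: 15.58
tool_pos: [415.1, -236.1, 116.7]
tcp_rot: [-3.14, 0.002, 3.138]
contact_force: [-0.4, 0.8, 0.1]
grip_width: 92.3
finger_force: 0.0
```

send_rows(
  offset=[
    [0, -0.5, 0.1],
    [0.04, -1, 0.2],
    [0.04, -1, 0.4],
    [0.04, -1, 0.4],
    [0.04, -1, 0.4],
  ],
  delta_rot=[
    [0, 0, 0],
    [0, 0, 0],
    [0, 0, 0],
    [0, 0, 0],
    [0, 0, 0],
  ],
)

```text
time: 16.2
tool_pos: [410.5, -352.5, 69.7]
tcp_rot: [3.142, 0.0, -3.14]
contact_force: [0.6, -0.1, 1.0]
grip_width: 91.6
finger_force: 0.0
```

send_rows(
  offset=[
    [0, -0.02, 0.3],
    [0, -0.02, 0.545],
    [0, -0.02, 0.545],
    [0, -0.02, 0.545],
  ],
  delta_rot=[
    [0, 0, 0],
    [0, 0, 0],
    [0, 0, 0],
    [0, 0, 0],
  ],
)

```text
time: 16.7
tool_pos: [410.8, -356.1, 5.3]
tcp_rot: [-3.14, 0.002, -3.141]
contact_force: [-0.2, -0.8, 0.1]
grip_width: 92.0
finger_force: 0.0
```

send_rows(
  offset=[
    [0, 0, 0],
    [0, 0, 0],
    [0, 0, 0],
    [0, 0, 0],
    [0, 0, 0],
    [0, 0, -0.1],
    [0, 0, -0.25],
    [0, 0, -0.25],
  ],
  delta_rot=[
    [0, 0, 0],
    [0, 0, 0],
    [0, 0, 0],
    [0, 0, 0],
    [0, 0, 0],
    [0, 0, 0],
    [0, 0, 0],
    [0, 0, 0],
  ],
  grip=0,
)

```text
time: 17.7
tool_pos: [410.5, -356.6, 35.2]
tcp_rot: [-3.139, 0.002, 3.142]
contact_force: [-0.7, -0.5, -1.8]
grip_width: 43.7
finger_force: 30.0
```

send_rows(
  offset=[
    [0, 0.5, 0],
    [0, 1, 0],
    [0, 1, 0],
  ],
  delta_rot=[
    [0, 0, 0],
    [0, 0, -0.008],
    [0, 0, -0.008],
  ],
)

```text
time: 18.08
tool_pos: [408.4, -231.5, 33.1]
tcp_rot: [3.138, -0.003, -3.087]
contact_force: [0.2, -2.0, -1.5]
grip_width: 43.7
finger_force: 30.0
```

send_rows(
  offset=[
    [0, 0.5, 0],
    [-0.05, 1, 0],
    [-0.05, 1, 0],
  ],
  delta_rot=[
    [0, 0, 0],
    [0, 0, 0],
    [0, 0, 0],
  ],
)

```text
time: 18.45
tool_pos: [409.2, -112.6, 33.5]
tcp_rot: [3.14, -0.002, -3.087]
contact_force: [-0.2, -1.3, -1.2]
grip_width: 43.7
finger_force: 30.0
```

send_rows(
  offset=[
    [0, 0.5, 0],
    [-0.05, 1, 0],
    [-0.05, 1, 0],
  ],
  delta_rot=[
    [0, 0, 0],
    [0, 0, 0],
    [0, 0, 0],
  ],
)

```text
time: 18.82
tool_pos: [410.0, 7.0, 33.6]
tcp_rot: [3.141, 0.0, -3.086]
contact_force: [0.0, -1.3, -1.5]
grip_width: 43.9
finger_force: 30.0
```

send_rows(
  offset=[
    [0, 0.25, 0],
    [0, 0.5, 0],
    [0, 0.5, 0.15],
    [0, 0.5, 0.15],
  ],
  delta_rot=[
    [0, 0, 0],
    [0, 0, 0],
    [0, 0, 0],
    [0, 0, 0],
  ],
)

```text
time: 19.32
tool_pos: [406.9, 63.3, 15.0]
tcp_rot: [-3.142, -0.002, -3.093]
contact_force: [-0.7, -0.2, -1.3]
grip_width: 43.9
finger_force: 30.0
```

Run:
```python
from h import *
np.set_printoptions(precision=3,suppress=True)
# shelf pose fit: top camera, top-board front corners + hinge, by edges of white region
im=optics.capture("top");optics.capture("scene")
def sh(x):
  P=boxP(x,180,360,0,120);c,s=np.cos(x[2]),np.sin(x[2])
  return P+[(x[0]+c*90-s*b,x[1]+s*90+c*b,130) for b in(-180,180)]
for cams in(("top",),("scene",),("top","scene")): print(fit("shelf",sh,[713,24,.052],cams))
print("remote",fit("remote",lambda x:boxP(x,150,44,17,37),[505,62,0.05],("scene",)))
o=get_obs();print(o["tool_pos"],o["tcp_rot"],o["time"],o["contact_force"])
cv2.imwrite("pics/t3.png",cv2.resize(im[90:290,140:360,::-1],None,fx=3.4,fy=3))
```

```text
(array([717.257,  20.308,   0.056]), np.float64(3166.0625), {'top': (0.87, 8055)})
(array([711.527,  22.976,   0.094]), np.float64(3155.0), {'scene': (0.6, 8159)})
(array([716.093,  21.195,   0.059]), np.float64(6399.0625), {'top': (0.87, 8055), 'scene': (0.6, 8159)})
remote (array([472.11 ,  70.733,   0.092]), np.float64(106.25), {'scene': (0.66, 557)})
[407.222  64.011  16.102] [-3.142  0.001 -3.092] 19.675 [-0.021  0.107 -2.702]
```

View pics/t3.png

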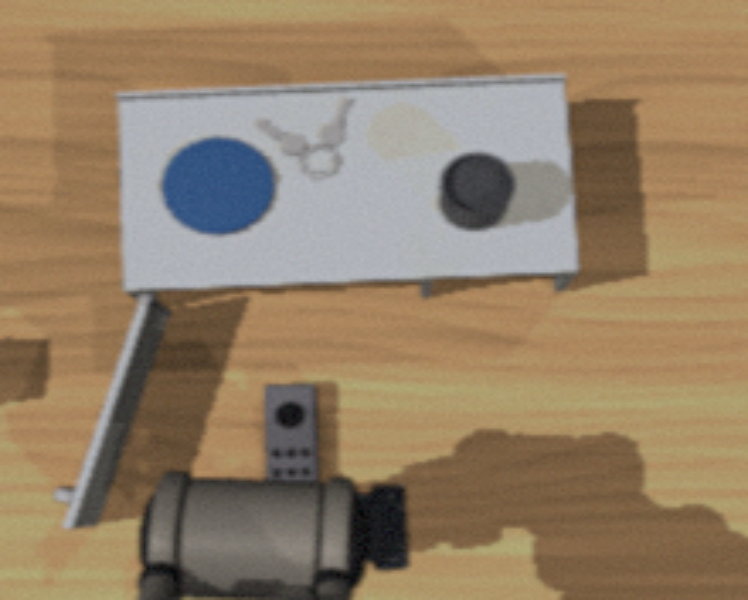

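send_rows(
  offset=[
    [-0.3, 0, 0.05],
    [-0.6, 0, 0.07],
    [-0.8, 0, 0.07],
    [-0.8, 0, 0.07],
  ],
  delta_rot=[
    [0, 0, 0],
    [0, 0, 0],
    [0, 0, 0],
    [0, 0, 0],
  ],
)

```text
time: 20.18
tool_pos: [504.3, 69.0, 7.5]
tcp_rot: [-3.142, 0.002, -3.092]
contact_force: [-0.1, -0.1, -1.5]
grip_width: 43.6
finger_force: 30.0
```

send_rows(
  offset=[
    [-0.2, 0, 0],
    [-0.4, 0, 0],
    [-0.6, 0, 0],
    [-0.6, 0, 0],
    [-0.6, 0, 0.01],
  ],
  delta_rot=[
    [0, 0, 0],
    [0, 0, 0],
    [0, 0, 0],
    [0, 0, 0],
    [0, 0, 0],
  ],
)

```text
time: 20.8
tool_pos: [572.7, 72.8, 5.8]
tcp_rot: [3.141, -0.002, -3.091]
contact_force: [-0.2, -0.6, -1.2]
grip_width: 43.7
finger_force: 30.0
```

send_rows(
  offset=[
    [0, 0, 0],
    [0, 0, 0],
    [0, 0, 0],
    [0, 0, 0],
    [0, 0, -0.3],
    [0.1, 0, -0.6],
    [0.5, 0, -0.6],
    [0.5, 0, -0.6],
  ],
  delta_rot=[
    [0, 0, 0],
    [0, 0, 0],
    [0, 0, 0],
    [0, 0, 0],
    [0, 0, 0],
    [0, 0, 0],
    [0, -0.025, 0],
    [0, -0.05, 0],
  ],
  grip=1,
)

```text
time: 21.8
tool_pos: [512.8, 69.9, 78.9]
tcp_rot: [-3.141, 0.319, -3.091]
contact_force: [-0.1, 0.8, -1.6]
grip_width: 91.6
finger_force: 0.0
```

Run:
```python
from h import *
np.set_printoptions(precision=3,suppress=True)
im=optics.capture("top");sc=optics.capture("scene")
o=get_obs();print(o["tool_pos"],o["tcp_rot"],o["time"],o["joint_positions"])
for r in finder.silhouettes("remote","top")[:2]+finder.silhouettes("remote","scene")[:2]: print(r["confidence"],r["box"],r["region"].sum())
a=cv2.resize(im[150:280,170:290,::-1],(400,433));b=cv2.resize(sc[90:260,130:350,::-1],(400,433*400//560));b=cv2.resize(sc[90:260,150:310,::-1],(400,433))
cv2.imwrite("pics/t4.png",np.hstack([a,b]))
```

```text
[508.677  70.07   76.571] [ 3.141  0.309 -3.092] 21.9 [-0.028  0.384  2.021  0.058  0.428 -1.698]
0.66 [215.9, 184.5, 230.9, 211.2] 423
```

View pics/t4.png

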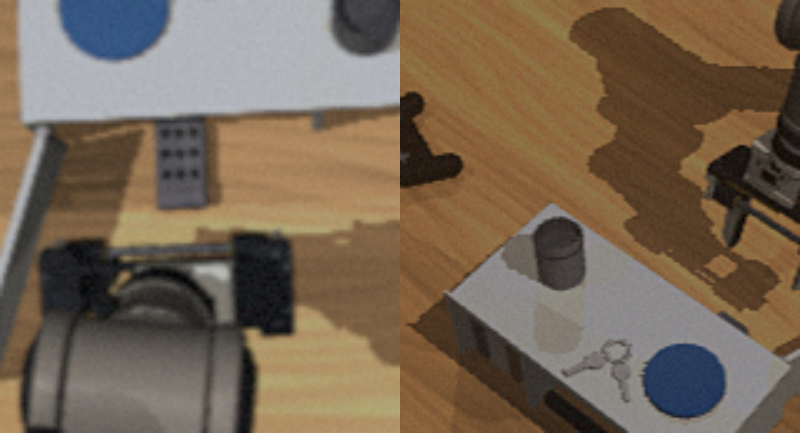

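The remote's tail shows at (183,207) in the left crop, about 50 mm of it outside the mouth. The tin, coaster and keyring are fine. I'll close the fingers and lower them behind the tail.

send_rows(
  offset=[
    [0, 0, 0.1],
    [0, 0, 0.3],
    [0, 0, 0.55],
    [0, 0, 0.57],
    [0, 0, 0.57],
  ],
  delta_rot=[
    [0, 0, 0],
    [0, 0, 0],
    [0, 0, 0],
    [0, 0, 0],
    [0, 0, 0],
  ],
  grip=0,
)

```text
time: 22.62
tool_pos: [536.6, 70.9, 13.0]
tcp_rot: [3.141, 0.313, -3.091]
contact_force: [0.5, 0.5, 0.8]
grip_width: 46.0
finger_force: 0.0
```

Run:
```python
from h import *
np.set_printoptions(precision=4,suppress=True)
o=get_obs();print(o["tool_pos"],o["tcp_rot"],o["time"],o["joint_positions"],o["contact_force"],o["grip_width"])
print(onz("top",(225-.3,212),20))
```

```text
[536.589   70.9061  13.0463] [ 3.1414  0.3134 -3.0914] 22.625 [-0.0239  0.5447  2.0007  0.082   0.2846 -1.72  ] [0.5213 0.4946 0.8229] 46.03817845731839
[558.4426  70.709 ]
```

```bash
cat > k.py <<'E'
from h import *
np.set_printoptions(precision=3,suppress=True)
S=[([1.103,.342,1.524,0,1.275,-.146],[166.03,498.075,226.741],None),
([-.028,.384,2.021,.058,.428,-1.698],[508.677,70.07,76.571],[3.141,.309,-3.092]),
([-.0239,.5447,2.0007,.082,.2846,-1.72],[536.589,70.906,13.046],[3.1414,.3134,-3.0914])]
def fk(q,p):
    L1,L2,a,h,D=p[:5]
    A=Ro.from_euler("z",q[0]);B=A*Ro.from_euler("y",q[1]);C=A*Ro.from_euler("y",q[1]+q[2])
    T=C*Ro.from_euler("z",q[3])*Ro.from_euler("y",q[4])*Ro.from_euler("z",q[5])
    return np.array([0,0,h])+B.apply([0,0,L1])+C.apply([a,0,L2])+T.apply([0,0,D]),T
f=lambda p:np.concatenate([fk(q,p)[0]-x for q,x,_ in S]+[(np.array(p)-[400,400,0,200,200])*1e-3])
s=least_squares(f,[400,400,0,200,200]);P=s.x
if __name__=="__main__":
    print(P,s.fun)
    for q,x,r in S:
        T=fk(q,P)[1];print(T.as_matrix()[:,0],T.as_matrix()[:,2]); 
        if r: M=Ro.from_euler("xyz",r).as_matrix();print("  meas x,z",M[:,0],M[:,2])
    print(np.array(get_obs()["tool_pos"]))
E
python3 k.py
```

```text
[373.022 456.995 150.235 775.152 636.023] [ 67.996 -34.837 -12.885  20.497 -69.582  -0.691 -15.333 -68.735  13.575
  -0.027   0.057   0.15    0.575   0.436]
[-0.316 -0.949 -0.001] [ 0.     0.001 -1.   ]
[ 0.05  -0.999 -0.   ] [ 0.305  0.016 -0.952]
  meas x,z [-0.951 -0.047 -0.304] [ 0.304  0.016 -0.953]
[ 0.05  -0.999 -0.   ] [ 0.308  0.016 -0.951]
  meas x,z [-0.95  -0.048 -0.308] [ 0.308  0.016 -0.951]
[536.589  70.906  13.046]
```

```bash
sed -i 's/B.apply(\[0,0,L1\])/B.apply([0,p[5],L1])/; s/L1,L2,a,h,D=p\[:5\]/L1,L2,a,h,D,ly=p/; s/-\[400,400,0,200,200\]/-[400,400,0,200,200,70]/; s/\[400,400,0,200,200\])/[400,400,0,200,200,70])/' k.py; python3 k.py
cat > ik.py <<'E'
from k import *
lo=[-2.53,-.77,.04,-1,.28,-3.11];hi=[2.53,2.02,2.7,4.14,2.66,3.11]
def ik(x,zd,q0,yaw=None):
    def g(q):
        p,T=fk(q,P);M=T.as_matrix();return np.r_[(p-x)/100,(M[:,2]-zd)*2, 0 if yaw is None else np.dot(M[:,0],yaw)]
    return least_squares(g,q0,bounds=(lo,hi))
q0=np.clip(S[2][0],np.array(lo)+.02,hi)
for xt in(545,617):
 for a in(20,25,30):
  for b in(-30,-20,0,20,30):
    t=np.array([np.tan(np.radians(a)),np.tan(np.radians(b)),-1]);t/=np.linalg.norm(t)
    r=ik([xt,73,10],t,np.r_[q0[:3],.8 if b else .08,.4,-1.7]);print(xt,a,b,r.cost.round(6),r.x)
E
python3 ik.py
```

```text
[507.258 378.814  45.751 218.288 315.496  76.515] [-0.106  0.047 -0.05   0.083 -0.18   0.244 -0.084  0.064 -0.195  0.107
 -0.021  0.046  0.018  0.115  0.007]
[-0.316 -0.949 -0.001] [ 0.     0.001 -1.   ]
[ 0.05  -0.999 -0.   ] [ 0.305  0.016 -0.952]
  meas x,z [-0.951 -0.047 -0.304] [ 0.304  0.016 -0.953]
[ 0.05  -0.999 -0.   ] [ 0.308  0.016 -0.951]
  meas x,z [-0.95  -0.048 -0.308] [ 0.308  0.016 -0.951]
[536.589  70.906  13.046]
545 20 -30 1.8e-05 [ 0.307  0.688  1.856 -1.     0.704  3.11 ]
545 20 -20 0.0 [ 0.215  0.623  1.925 -0.921  0.505 -2.849]
545 20 0 0.001558 [-0.007  0.557  1.981  0.004  0.28  -2.005]
545 20 20 0.0 [-0.239  0.591  2.013  1.001  0.483 -1.321]
545 20 30 0.0 [-0.339  0.646  1.986  1.079  0.673 -2.362]
545 25 -30 0.011086 [ 0.3    0.674  1.866 -1.     0.677 -3.11 ]
545 25 -20 0.005208 [ 0.208  0.612  1.954 -1.     0.458 -3.11 ]
545 25 0 0.024253 [-0.002  0.55   1.979 -0.022  0.28   3.11 ]
545 25 20 0.0 [-0.245  0.589  2.084  1.304  0.429  0.675]
545 25 30 0.0 [-0.348  0.642  2.052  1.274  0.63   1.922]
545 30 -30 0.043094 [ 0.29   0.66   1.876 -1.     0.646  3
[... 444 characters left out ...]
  0.665  1.814  0.832  0.545 -0.582]
617 20 30 0.0 [-0.293  0.714  1.786  0.968  0.72   0.764]
617 25 -30 0.001465 [ 0.268  0.744  1.716 -1.     0.691 -3.11 ]
617 25 -20 0.0 [ 0.189  0.686  1.806 -0.986  0.477  1.911]
617 25 0 0.00439 [-0.005  0.628  1.842  0.001  0.28   3.11 ]
617 25 20 0.0 [-0.209  0.656  1.887  1.068  0.461 -2.249]
617 25 30 0.0 [-0.298  0.704  1.856  1.137  0.656  2.667]
617 30 -30 0.019337 [ 0.257  0.73   1.73  -1.     0.654  3.11 ]
617 30 -20 0.010097 [ 0.176  0.674  1.822 -1.     0.435 -1.395]
617 30 0 0.033658 [-0.     0.623  1.838 -0.029  0.28  -3.11 ]
617 30 20 0.0 [-0.211  0.655  1.957  1.397  0.412  0.196]
617 30 30 0.0 [-0.302  0.7    1.924  1.346  0.612 -2.84 ]
```

```bash
cat > ik2.py <<'E'
from k import *
lo=np.array([-2.53,-.77,.04,-1,.28,-3.11]);hi=np.array([2.53,2.02,2.7,4.14,2.66,3.11])
Q=Ro.from_euler("z",np.pi/2)
# model tool frame = T * Rz(k); k from sample
M=Ro.from_euler("xyz",S[2][2]);K=(fk(S[2][0],P)[1].inv()*M)
psi=.053
def ori(a,b):
    a,b=np.radians([a,b]);t=np.array([np.tan(a),np.tan(b),-1]);t/=np.linalg.norm(t)
    y=np.array([0,np.cos(b),np.sin(b)]);x=np.cross(y,t);return Ro.from_euler("z",psi)*Ro.from_matrix(np.c_[x,y,t])
def ik(x,R,q0):
    def g(q):
        p,T=fk(q,P);return np.r_[(p-x)/100,((T*K).inv()*R).as_rotvec()]
    return least_squares(g,q0,bounds=(lo,hi))
def clear(x,R):
    dx=R.inv()  # body points
    pts=np.array([(i*37.5,j,-d) for i in(-1,1) for j in np.linspace(-95,95,20) for d in np.linspace(66,200,60)])
    w=R.apply(pts)+x;sx=(w[:,:2]-[714,23])@[np.cos(psi),np.sin(psi)]
    m=(w[:,2]>105)&(w[:,2]<130);return sx[m].max(),w[:,2].min()
if __name__=="__main__":
  q=S[2][0]
  for a,b in((25,12),(25,18),(28,15),(28,18),(28,22),(32,18)):
    R=ori(a,b)
    for x in((540,71,40),(545,71,15),(580,73,15),(618,75,15)):
      r=ik(np.array(x),R,np.clip(q,lo+.01,hi)); print(a,b,x,r.cost.round(5),r.x,np.round(clear(np.array(x),R),1))
E
python3 ik2.py
```

```text
25 12 (540, 71, 40) 0.0 [-0.176  0.494  2.081  1.014  0.334 -2.687] [-164.5   63.8]
25 12 (545, 71, 15) 0.0 [-0.174  0.555  2.082  1.182  0.305 -2.861] [-159.5   38.8]
25 12 (580, 73, 15) 0.0 [-0.156  0.589  1.988  1.018  0.324 -2.673] [-124.4   38.8]
25 12 (618, 75, 15) 0.0 [-0.139  0.628  1.883  0.867  0.355 -2.498] [-86.4  38.8]
25 18 (540, 71, 40) 0.0 [-0.244  0.514  2.071  1.094  0.453 -2.781] [-163.7   53.6]
25 18 (545, 71, 15) 0.0 [-0.241  0.574  2.071  1.213  0.427 -2.91 ] [-158.7   28.6]
25 18 (580, 73, 15) 0.0 [-0.218  0.607  1.977  1.101  0.441 -2.765] [-123.6   28.6]
25 18 (618, 75, 15) 0.0 [-0.197  0.646  1.872  0.989  0.464 -2.62 ] [-85.6  28.6]
28 15 (540, 71, 40) 0.0 [-0.215  0.503  2.12   1.296  0.365 -2.979] [-168.    55.6]
28 15 (545, 71, 15) 3e-05 [-0.211  0.565  2.113  1.421  0.35  -3.11 ] [-163.    30.6]
28 15 (580, 73, 15) 0.0 [-0.191  0.597  2.026  1.309  0.353 -2.97 ] [-128.    30.6]
28 15 (618, 75, 15) 0.0 [-0.172  0.634  1.922  1.148  0.366 -2.78 ] [-89.9  30.6]
28 18 (540, 71, 40) 0.0 [-0.249  0.514  2.114  1.292  0.426 -2.981] [-167.5   50.6]
28 18 (545, 
[... 219 characters left out ...]
2.803] [-89.4  25.6]
28 22 (540, 71, 40) 0.0 [-0.292  0.531  2.102  1.278  0.508 -2.977] [-166.8   43.9]
28 22 (545, 71, 15) 0.0 [-0.288  0.594  2.101  1.389  0.492 -3.1  ] [-161.8   18.9]
28 22 (580, 73, 15) 0.0 [-0.262  0.623  2.007  1.291  0.495 -2.962] [-126.7   18.9]
28 22 (618, 75, 15) 0.0 [-0.237  0.659  1.903  1.186  0.505 -2.818] [-88.7  18.9]
32 18 (540, 71, 40) 0.00066 [-0.248  0.513  2.14   1.431  0.411 -3.11 ] [-172.7   46.4]
32 18 (545, 71, 15) 0.00238 [-0.239  0.572  2.113  1.433  0.399 -3.11 ] [-167.7   21.4]
32 18 (580, 73, 15) 0.00061 [-0.221  0.607  2.047  1.454  0.4   -3.11 ] [-132.6   21.4]
32 18 (618, 75, 15) 0.0 [-0.204  0.645  1.971  1.465  0.399 -3.098] [-94.6  21.4]
```

```bash
cat > ik3.py <<'E'
from ik2 import *
F=Ro.from_euler("z",np.pi)
q=np.array(S[2][0]);q[5]+=np.pi
for a,b in((30,18),(34,18),(34,22),(38,22)):
    R=ori(a,b)*F
    for x in((515,70,75),(540,71,15),(618,75,15)):
      r=ik(np.array(x),R,np.clip(q,lo+.01,hi)); print(a,b,x,r.cost.round(5),r.x,np.round(clear(np.array(x),R),1))
E
python3 ik3.py
```

```text
30 18 (515, 70, 75) 0.0 [-0.273  0.406  2.182  1.278  0.443  0.169] [-195.1   83.5]
30 18 (540, 71, 15) 0.0 [-0.253  0.577  2.154  1.603  0.415 -0.169] [-170.1   23.5]
30 18 (618, 75, 15) 0.0 [-0.202  0.643  1.943  1.313  0.408  0.196] [-92.   23.5]
34 18 (515, 70, 75) 0.0 [-0.28   0.412  2.239  1.564  0.436 -0.123] [-200.3   79.2]
34 18 (540, 71, 15) 0.0 [-0.259  0.59   2.208  1.896  0.451 -0.468] [-175.3   19.2]
34 18 (618, 75, 15) 0.0 [-0.205  0.648  1.998  1.624  0.401 -0.116] [-97.2  19.2]
34 22 (515, 70, 75) 0.0 [-0.327  0.429  2.228  1.501  0.515 -0.069] [-199.4   72.9]
34 22 (540, 71, 15) 0.0 [-0.303  0.606  2.195  1.778  0.515 -0.362] [-174.4   12.9]
34 22 (618, 75, 15) 0.0 [-0.242  0.662  1.986  1.556  0.476 -0.047] [-96.3  12.9]
38 22 (515, 70, 75) 0.0 [-0.334  0.442  2.283  1.745  0.535 -0.32 ] [-204.6   68.6]
38 22 (540, 71, 15) 0.0 [-0.308  0.626  2.247  2.003  0.572 -0.595] [-179.6    8.6]
38 22 (618, 75, 15) 0.0 [-0.244  0.672  2.038  1.815  0.496 -0.307] [-101.5    8.6]
```

send_rows(
  offset=[
    [0, 0, -0.3],
    [0, 0, -0.55],
    [0, 0, -0.55],
    [0, 0, -0.55],
    [0, 0, -0.55],
    [0, 0, -0.55],
    [0, 0, -0.55],
    [0, 0, -0.55],
  ],
  delta_rot=[
    [0, 0, 0],
    [0, 0, 0.029],
    [0, 0, 0.058],
    [0, 0, 0.087],
    [0, 0, 0.116],
    [0, 0, 0.145],
    [0, 0, 0.174],
    [0, 0, 0.203],
  ],
)

```text
time: 23.62
tool_pos: [516.1, 69.9, 77.4]
tcp_rot: [2.838, 0.089, 1.897]
contact_force: [-0.0, 0.2, -0.2]
grip_width: 0.2
finger_force: 0.0
```

```bash
cat > go.py <<'E'
import sys
from ik2 import *
# target x y z a b
t=np.array([float(v) for v in sys.argv[1:4]]);a,b=float(sys.argv[4]),float(sys.argv[5])
R=ori(a,b)*Ro.from_euler("z",np.pi);o=get_obs();C=Ro.from_euler("xyz",o["tcp_rot"])
rv=(C.inv()*R).as_rotvec()
print("off",C.inv().apply(t-o["tool_pos"])/120,"rot",rv/(2*np.pi),"deg",np.degrees(np.linalg.norm(rv)))
print("after: fwd10mm along shelf x",R.inv().apply([10*np.cos(psi),10*np.sin(psi),0])/120,"up10",R.inv().apply([0,0,10])/120, "lat10", R.inv().apply([0,10,0])/120)
print("axes",R.as_matrix());print(o["tool_pos"],o["joint_positions"],o["time"])
E
python3 go.py 515 70 75 34 18
```

```text
off [ 0.006 -0.014  0.016] rot [-0.006  0.072  0.313] deg 115.6002767538719
after: fwd10mm along shelf x [0.07  0.    0.045] up10 [ 0.043 -0.026 -0.067] lat10 [-0.01  -0.079  0.024]
axes [[ 0.849  0.05   0.525]
 [-0.122 -0.95   0.288]
 [ 0.514 -0.309 -0.801]]
[516.135  69.868  77.403] [-0.028  0.391  2.008  0.058  0.428 -0.416] 23.625
```

send_rows(
  offset=[
    [0, 0, 0],
    [0, 0, 0],
    [0, 0, 0],
    [0, 0, 0],
    [0, 0, 0],
    [0, 0, 0],
    [0, 0, 0],
    [0, 0, 0],
  ],
  delta_rot=[
    [-0.0005, 0.0065, 0.0282],
    [-0.001, 0.013, 0.0563],
    [-0.0016, 0.0194, 0.0845],
    [-0.002, 0.026, 0.1127],
    [-0.0027, 0.0324, 0.141],
    [-0.003, 0.039, 0.169],
    [-0.0038, 0.0454, 0.1972],
    [-0.0043, 0.0518, 0.2254],
  ],
)

```text
time: 24.62
tool_pos: [516.5, 69.8, 77.6]
tcp_rot: [-3.105, -0.529, 0.516]
contact_force: [0.5, 0.2, 0.4]
grip_width: 0.4
finger_force: 0.0
```

```bash
python3 go.py 515 70 75 34 18
```

```text
off [-0.019 -0.007  0.014] rot [-0.002  0.02   0.088] deg 32.34811907762765
after: fwd10mm along shelf x [0.07  0.    0.045] up10 [ 0.043 -0.026 -0.067] lat10 [-0.01  -0.079  0.024]
axes [[ 0.849  0.05   0.525]
 [-0.122 -0.95   0.288]
 [ 0.514 -0.309 -0.801]]
[516.512  69.764  77.559] [-0.252  0.398  2.133  1.044  0.451 -0.13 ] 24.625
```

send_rows(
  offset=[
    [0, 0, 0],
    [0, 0, 0],
    [-0.02, 0, 0.01],
    [-0.02, 0, 0.01],
    [-0.02, 0, 0.01],
  ],
  delta_rot=[
    [-0.0006, 0.007, 0.029],
    [-0.001, 0.014, 0.058],
    [-0.002, 0.02, 0.088],
    [-0.002, 0.02, 0.088],
    [-0.002, 0.02, 0.088],
  ],
)

```text
time: 25.25
tool_pos: [515.0, 69.2, 74.7]
tcp_rot: [-2.777, -0.541, -0.135]
contact_force: [0.7, -0.6, -0.3]
grip_width: 0.6
finger_force: 0.0
```

```bash
python3 go.py 530 71 14 34 18
```

```text
off [-0.156  0.147  0.475] rot [-0.     0.     0.001] deg 0.38902638967505876
after: fwd10mm along shelf x [0.07  0.    0.045] up10 [ 0.043 -0.026 -0.067] lat10 [-0.01  -0.079  0.024]
axes [[ 0.849  0.05   0.525]
 [-0.122 -0.95   0.288]
 [ 0.514 -0.309 -0.801]]
[515.02   69.163  74.698] [-0.286  0.413  2.24   1.563  0.439 -0.134] 25.25
```

send_rows(
  offset=[
    [-0.06, 0.04, 0.16],
    [-0.11, 0.08, 0.32],
    [-0.16, 0.123, 0.48],
    [-0.16, 0.123, 0.48],
    [-0.16, 0.123, 0.48],
  ],
  delta_rot=[
    [0, 0, 0],
    [0, 0, 0],
    [0, 0, 0],
    [0, 0, 0],
    [0, 0, 0],
  ],
)

```text
time: 25.88
tool_pos: [529.2, 74.2, 13.9]
tcp_rot: [-2.775, -0.539, -0.138]
contact_force: [0.2, 0.1, 0.1]
grip_width: 0.2
finger_force: 0.0
```

Run:
```python
from h import *
sc=optics.capture("scene");im=optics.capture("top")
o=get_obs();print(np.round(o["tool_pos"],1),o["time"],np.round(o["contact_force"],2))
a=cv2.resize(im[150:280,170:290,::-1],(400,433));b=cv2.resize(sc[90:260,150:310,::-1],(400,433))
cv2.imwrite("pics/t5.png",np.hstack([a,b]))
```

```text
[529.2  74.1  14.2] 25.975 [ 0.47  0.03 -0.03]
```

View pics/t5.png

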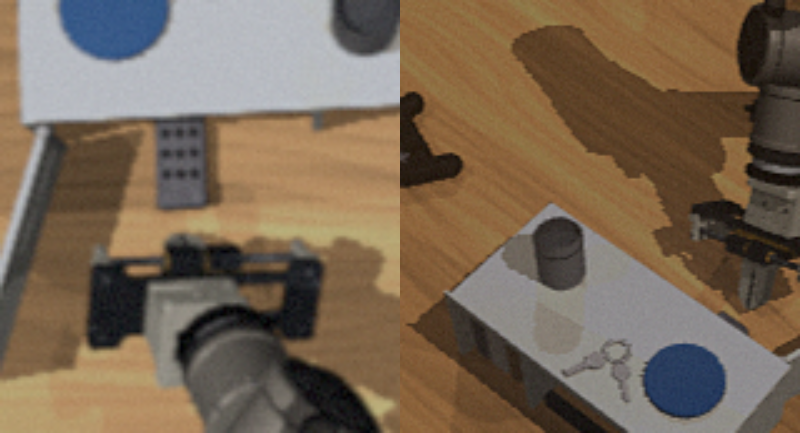

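The fingertips at (183,240) line up with the remote's tail at (183,207). I push forward along the shelf axis.

send_rows(
  offset=[
    [0.07, 0, 0.045],
    [0.14, 0, 0.09],
    [0.21, 0, 0.135],
    [0.28, 0, 0.18],
    [0.35, 0, 0.225],
    [0.42, 0, 0.27],
    [0.49, 0, 0.315],
    [0.49, 0, 0.315],
  ],
  delta_rot=[
    [0, 0, 0],
    [0, 0, 0],
    [0, 0, 0],
    [0, 0, 0],
    [0, 0, 0],
    [0, 0, 0],
    [0, 0, 0],
    [0, 0, 0],
  ],
)

```text
time: 26.98
tool_pos: [599.3, 77.9, 14.0]
tcp_rot: [-2.775, -0.54, -0.139]
contact_force: [-1.0, 0.2, 0.0]
grip_width: 0.3
finger_force: 0.0
```

Run:
```python
from h import *
im=optics.capture("top")
o=get_obs();print(np.round(o["tool_pos"],1),o["time"],np.round(o["contact_force"],2))
cv2.imwrite("pics/t6.png",cv2.resize(im[150:260,170:290,::-1],(600,550)))
```

```text
[598.7  77.9  13.7] 27.025 [-0.58 -0.14 -0.19]
```

View pics/t6.png

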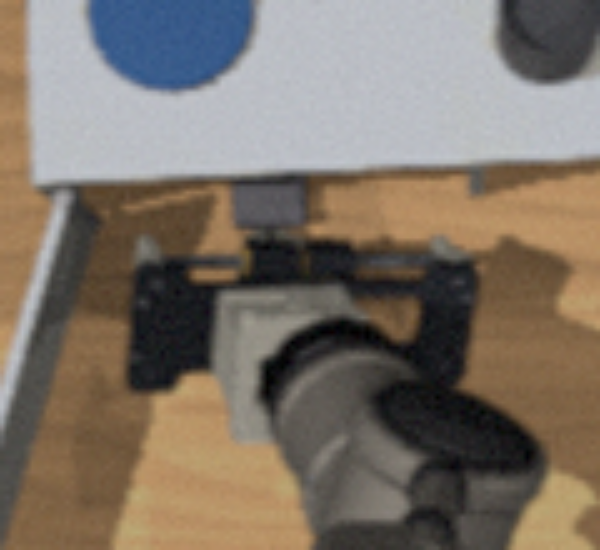

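The tail at (272,225) is square, and the gripper is well clear of the board edge. I'll continue in small steps.

send_rows(
  offset=[
    [0.02, 0, 0.013],
    [0.035, 0, 0.0225],
    [0.05, 0, 0.032],
    [0.07, 0, 0.045],
    [0.084, 0, 0.054],
    [0.084, 0, 0.054],
  ],
  delta_rot=[
    [0, 0, 0],
    [0, 0, 0],
    [0, 0, 0],
    [0, 0, 0],
    [0, 0, 0],
    [0, 0, 0],
  ],
)

```text
time: 27.78
tool_pos: [610.8, 78.6, 13.0]
tcp_rot: [-2.775, -0.538, -0.139]
contact_force: [0.1, 1.2, 0.1]
grip_width: 0.5
finger_force: 0.2
```

send_rows(
  offset=[
    [0.007, 0, 0.0045],
    [0.014, 0, 0.009],
    [0.021, 0, 0.0135],
    [0.021, 0, 0.0135],
  ],
  delta_rot=[
    [0, 0, 0],
    [0, 0, 0],
    [0, 0, 0],
    [0, 0, 0],
  ],
)

```text
time: 28.28
tool_pos: [613.6, 78.8, 13.0]
tcp_rot: [-2.775, -0.538, -0.139]
contact_force: [-0.8, -0.6, 0.8]
grip_width: 0.6
finger_force: 0.3
```

send_rows(
  offset=[
    [0.007, 0, 0.0045],
    [0.007, 0, 0.0045],
    [0.014, 0, 0.009],
    [0.014, 0, 0.009],
  ],
  delta_rot=[
    [0, 0, 0],
    [0, 0, 0],
    [0, 0, 0],
    [0, 0, 0],
  ],
)

```text
time: 28.78
tool_pos: [615.6, 78.9, 13.0]
tcp_rot: [-2.775, -0.538, -0.139]
contact_force: [-0.8, -0.8, 0.2]
grip_width: 0.4
finger_force: 0.3
```

send_rows(
  offset=[
    [0.007, 0, 0.0045],
    [0.007, 0, 0.0045],
    [0.014, 0, 0.009],
    [0.014, 0, 0.009],
  ],
  delta_rot=[
    [0, 0, 0],
    [0, 0, 0],
    [0, 0, 0],
    [0, 0, 0],
  ],
)

```text
time: 29.28
tool_pos: [617.6, 79.0, 13.0]
tcp_rot: [-2.775, -0.538, -0.139]
contact_force: [-1.0, -1.0, 0.6]
grip_width: 0.6
finger_force: 0.3
```

send_rows(
  offset=[
    [0.007, 0, 0.0045],
    [0.007, 0, 0.0045],
    [0.014, 0, 0.009],
    [0.014, 0, 0.009],
  ],
  delta_rot=[
    [0, 0, 0],
    [0, 0, 0],
    [0, 0, 0],
    [0, 0, 0],
  ],
)

```text
time: 29.78
tool_pos: [619.2, 79.2, 12.8]
tcp_rot: [-2.775, -0.537, -0.139]
contact_force: [-2.7, -1.2, 1.2]
grip_width: 0.4
finger_force: 1.5
```

send_rows(
  offset=[
    [0.007, 0, 0.0045],
    [0.007, 0, 0.0045],
    [0.007, 0, 0.0045],
    [0.007, 0, 0.0045],
  ],
  delta_rot=[
    [0, 0, 0],
    [0, 0, 0],
    [0, 0, 0],
    [0, 0, 0],
  ],
)

```text
time: 30.28
tool_pos: [619.7, 79.2, 12.7]
tcp_rot: [-2.775, -0.537, -0.139]
contact_force: [-6.8, -1.4, 4.1]
grip_width: 0.7
finger_force: 3.4
```

Run:
```python
from h import *
im=optics.capture("top")
o=get_obs();F=np.array(o["contact_force"]);print(np.round(o["tool_pos"],1),o["time"],F.round(2),np.round(o["moment"],3))
R=Ro.from_euler("xyz",o["tcp_rot"]);
for n,p in dict(tip=(9.5,10,0),tip0=(9.5,0,0),body=(37.5,0,-95),bodyl=(37.5,60,-95),bodyr=(37.5,-60,-95)).items():
  w=R.apply(p);print(n,w.round(0),"moment about tcp",np.cross(w/1000,F).round(3))
  w2=w-R.apply([0,0,-315]); print("   about wrist",np.cross(w2/1000,F).round(3))
r=finder.silhouettes("remote","top");print([(x["confidence"],x["box"]) for x in r][:2])
cv2.imwrite("pics/t7.png",cv2.resize(im[150:240,190:280,::-1],(600,600)))
```

```text
[619.7  79.2  12.7] 30.325 [-6.68 -0.67  3.13] [-0.223  1.049  0.189]
tip [  9. -11.   2.] moment about tcp [-0.032 -0.039 -0.077]
   about wrist [0.084 1.134 0.421]
tip0 [ 8. -1.  5.] moment about tcp [-0.    -0.058 -0.013]
   about wrist [0.115 1.116 0.485]
body [-18. -32.  95.] moment about tcp [-0.036 -0.582 -0.201]
   about wrist [0.08  0.591 0.296]
bodyl [-15. -89.  77.] moment about tcp [-0.227 -0.468 -0.584]
   about wrist [-0.111  0.705 -0.087]
bodyr [-21.  25. 114.] moment about tcp [ 0.155 -0.696  0.182]
   about wrist [0.271 0.478 0.679]
[(0.43, [214.7, 184.6, 230.0, 188.8]), (0.3, [154.9, 187.8, 189.2, 268.1])]
```

View pics/t7.png

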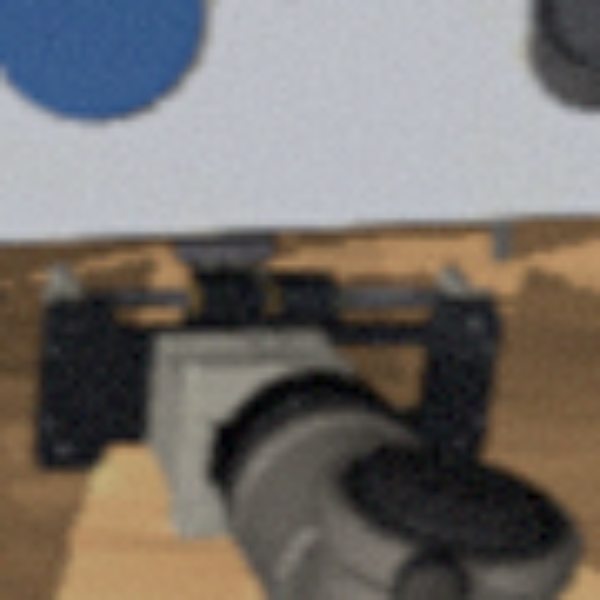

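Tip moment and tail position (x about 628, roughly 4–6 mm inside) both point to the stop. I'll press slightly more, hold, then back away.

send_rows(
  offset=[
    [0.006, 0, 0.004],
    [0.006, 0, 0.004],
    [0.006, 0, 0.004],
    [0.006, 0, 0.004],
  ],
  delta_rot=[
    [0, 0, 0],
    [0, 0, 0],
    [0, 0, 0],
    [0, 0, 0],
  ],
)

```text
time: 30.88
tool_pos: [619.9, 79.3, 12.5]
tcp_rot: [-2.775, -0.536, -0.139]
contact_force: [-11.2, -1.9, 6.1]
grip_width: 0.7
finger_force: 5.2
```

send_rows(
  offset=[
    [-0.03, 0, -0.02],
    [-0.1, 0, -0.065],
    [-0.3, 0, -0.193],
    [-0.56, 0, -0.36],
    [-0.56, 0, -0.36],
    [-0.56, 0, -0.36],
  ],
  delta_rot=[
    [0, 0, 0],
    [0, 0, 0],
    [0, 0, 0],
    [0, 0, 0],
    [0, 0, 0],
    [0, 0, 0],
  ],
)

```text
time: 31.62
tool_pos: [542.9, 74.5, 13.6]
tcp_rot: [-2.775, -0.54, -0.14]
contact_force: [-0.3, 0.1, 0.0]
grip_width: 0.5
finger_force: 0.0
```

send_rows(
  offset=[
    [0, 0, -0.4],
    [0, 0, -0.8],
    [0, 0, -1],
    [0, 0, -1],
  ],
  delta_rot=[
    [0, 0, 0],
    [0, 0, 0],
    [0, 0, 0],
    [0, 0, 0],
  ],
)

```text
time: 32.12
tool_pos: [480.3, 39.1, 111.2]
tcp_rot: [-2.776, -0.543, -0.139]
contact_force: [0.7, -0.6, -0.6]
grip_width: 0.7
finger_force: 0.0
```

Run:
```python
from h import *
np.set_printoptions(precision=2,suppress=True)
im=optics.capture("top");sc=optics.capture("scene")
print("box",fit("puzzle_box",lambda x:boxP(x,56,56,0,80),[547,360,0.],("scene",)))
for t,z in dict(door_hinge=106,door_edge=106,coaster=120).items(): 
  uv,k=pp(t,"top"); print(t,k,onz("top",uv,z) if uv is not None else 0)
r=finder.silhouettes("remote","top")
for x in r[:2]:print(x["confidence"],x["box"],onz("top",((x["box"][0]+x["box"][2])/2,x["box"][3]),20))
print(onz("top",(222,211.2),20))
o=get_obs();print(np.array(o["tool_pos"]),o["time"],np.array(o["contact_force"]))
a=cv2.resize(im[150:240,190:280,::-1],(400,400));b=cv2.resize(sc[110:310,150:400,::-1],(400,400))
cv2.imwrite("pics/t8.png",np.hstack([a,b]))
```

```text
box (array([547.17, 360.62,   0.06]), np.float64(73.625), {'scene': (0.88, 630)})
door_hinge 0.81 [603.77 180.32]
door_edge 0.7 [406.3  240.56]
coaster 0.84 [711.08 123.86]
0.58 [159.7, 188.2, 189.2, 266.5] [402.22 210.  ]
0.44 [213.6, 184.8, 233.2, 188.8] [626.06  75.87]
[560.69  78.55]
[478.85  40.53 108.58] 32.475 [ 0.17  0.18 -0.48]
```

View pics/t8.png

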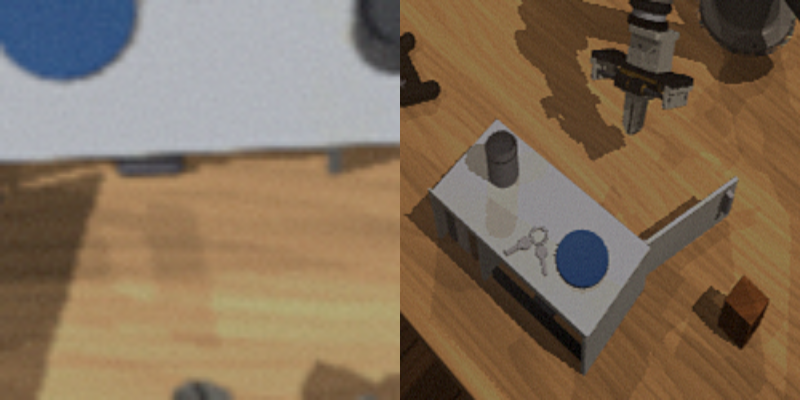

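The tail is just inside the front edge at (150,168) in the left crop and square with it. The door is open, the tin is on the board, and the wooden box hasn't moved. Handing in.

```bash
python3 -c "
from plant import ticket
print(ticket.close_job())"
```

```text
the job is handed in; nothing more can be done
None
```

I handed the job in at about 32 s of the 72 s; the close call gave no verdict. The tin was the blocker and stands on the top board, the door is open about 1.87 rad, and the remote is in the compartment, pressed home with about 11 N at the wrist and its tail about 4–6 mm inside. The puzzle box, coaster, keyring and controller were left alone.

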